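# Raise the easel tray to its third rung

## Task

Raise the table easel's tray from its lowest rung to the third rung: lift it along the mast past the rung until its pawl swings back, then lower it gently until the pawl sits on that rung. Then test the lock by pressing the tray straight down with 10 N, give or take 3, for half a second, and leave it there; do not shift the easel, which stands loose, or disturb anything else on the table.

Things in the scene. Friction and masses are not known exactly. Their poses are not given: they have to be found in the camera images.
- easel: Wooden table easel, standing loose on rubber feet, 1.8 kg: H base 264 mm wide, 270 long, 45 high; mast of two stiles (66 mm over both, 22 deep) with steel rungs between them. Origin under the base's middle, on the table; z up, y along the tray, front (tray side) to -x. The mast starts 30 mm above the origin and leans back 0.21 rad: the tray slides along (sin 0.21, 0, cos 0.21) of this frame. Mast top 420 mm above the table.
- clamp (a point): Front edge of the fixed wooden canvas clamp near the top of the mast, above the tray; 47 mm out in front of the mast's axis, 86 mm wide, about 360 mm above the table. Axes of the easel.
- tray (a joint): Height of the tray along the mast, m: 0 at the start, on the lowest (first) rung; 0.040 seated on the second, 0.080 on the third, 0.120 on the fourth; 0.17 is the top. Tray and pawl together weigh 0.4 to 0.65 kg, with about 1 N of sliding friction; it moves only along the mast and gives in no other direction.
- pull (a point): Centre of the wooden pull block in the middle of the tray's front lip, for lifting: 26 mm wide (y), 34 front to back, 26 high, sides flat and free. 89 mm in front of the stiles, 160 mm above the table at the start. Axes lean with the tray: x back, y along the tray, z up the mast. The lip (260 mm long) is right behind it, its top 14 mm above the pull's centre. Nothing but the low base lies below.
- pawl: Steel gravity pawl under the tray's middle: a nose 12 mm wide, 6 thick reaching back between the stiles from a pin 27 mm in front of the mast's axis, and a heavy tail. Origin at the pin. Nose level (rest): z axis tilts 0.21 rad from vertical. A rung met in rising pushes it down (tilt up to 1.2 rad); 10 to 15 mm above that rung's seat it clears and swings level by itself; lowered, it lands on that rung and holds.
- rungs: The five steel rungs between the stiles, round, 8 mm thick, 40 mm apart. Origin: middle of the third from the bottom; z up along the mast. Nose on rung is a stiff stop: a millimetre of further travel can mean 20 N, so it must be felt.
- tub_near: bystander: clear plastic bead tub, 124 x 100 x 50 mm, to the right of the easel; origin under its middle
- tub_far: bystander: the same kind of tub, further right
- bead_board: bystander: flat clear bead pegboard with a brown and green bead picture, 150 x 150 x 11 mm
- glue: bystander: white glue bottle, 44 mm across, 120 mm high, in front of the easel on its right
- brush_pot: bystander: white pot with brushes, 76 mm across, 220 mm high
- bead_jar: bystander: small jar, 56 mm across, 65 mm high, in front of the easel on its left
- canvas_panel: bystander: blank canvas panel lying flat, 200 x 150 x 16 mm

How it is judged:
By the outcome, as a careful person would: the job done as asked, in the order asked, and still so for the second after the job is handed in, with the robot touching nothing.
It also fails if it takes over 58 s, if anything falls off the work surface, if the arm or the gripper's body presses on something with over 40 N, if the wrist force passes 120 N, or if a joint passes its speed limit or range.

## Robot

A 6-joint arm with a two-finger parallel gripper is mounted at the origin on the work surface. World frame = base frame: x ahead of the robot, y to its left, z up, the work surface at z = 0. Lengths are in mm, angles in rad, forces in N, time in s.
With the tool pointing down it reaches from about 300 to 775 mm from the base axis. Payload 14.6 kg.
Tool frame: the origin (TCP) lies between the finger pads; the fingertips stand 25 mm ahead of it and the grasp point (between the pads) lies 6 mm ahead of it; z points along the fingers, y is the line along which they close (so a half turn about z gives the same grasp; the last joint's range is limited). The gripper opens to 94 mm and grips with 3 to 60 N. Pads are 16 mm wide; open, the fingers measure 119 mm over their backs; the gripper's body (75 mm by 177 mm) begins 78 mm behind the grasp point.
Start: joints at [-1.248, 0.3, 1.521, -0, 1.321, -0.067], TCP at [208.994, -508.735, 230.446] pointing down, gripper open.
Joint ranges: [-3.03, 3.03], [-0.79, 2.21], [0.23, 2.52], [-1.04, 4.18], [0, 3.07], [-2.55, 2.55]. Speed limits (rad/s): [2.22, 2.22, 2.57, 3.14, 3.14, 3.14].

## Interface

Orientations are given as [roll, pitch, yaw] about the fixed x, y, z axes, in that order (R = Rz(yaw) Ry(pitch) Rx(roll)).
In Python, from cell import manip gives the robot as it stands. The module is installed in compiled form; this text tells all that it offers.
- The arm moves only by the tool step_arm, never from a script. Its argument "series" is one flat list of numbers, 5 for each row, row after row: the shift along the world's x, y, z in mm, then the turn about the world's z in rad, then the closure, from 0 (fully open) to 1 (shut). In form: [dx, dy, dz, spin, jaw, dx, dy, dz, spin, jaw, ...]. A call has 1 to 20 rows; each row shifts and turns the commanded pose from where the row before left it; what a row does not reach is not made up. A row lasts 1/8 s, in which the tool goes at most 62.5 mm and 10.7 degrees, less where a joint would pass 70% of its speed; a pose out of reach is approached as far as the arm can. A call is refused whole if a number of a shift passes 62.5 or a number of a turn 0.188, either way. A call with a gripper value outside its range is refused whole. The fingers move at their own pace and stop on an object; "squeeze" is the grip in N (left out, the last holds). Time passes only in rows, so rows that do not move let the fingers close. It gives the time, the measured TCP pose, the force, the opening and the grip force at its end, in the units of the state.
- manip.read_state(): the state, without advancing time (a new reading comes with each control period).
- manip.camera(name): name is "scene" or "side" or "wrist"; returns (picture, depth): 480x640x3 uint8, blue, green, red; 480x640 float32, mm along the optical axis (not along the pixel's ray), 0 where there is no reading.
- manip.camera_info(name): a dict with "fovy" (degrees; the focal length in pixels is half the picture's height over the tangent of half this angle, whatever the lens; pixels are square), "cx", "cy" (the principal point, pixels), "eye" and "orientation" of the camera in the world. Camera axes: x right, y down, z forward; pixel columns grow to the right and rows downward; lengths in mm; the calibration is good to about 2 mm. A picture is of the moment at which its call begins: read the wrist's pose just before it. camera_info takes no time and is no camera call; for the wrist camera it gives the pose at the moment of the call.
- manip.sign_off(): hands the job in; it is judged then, once.
The state is a dict: "clock": time; "joints": joint angles; "qd": joint speeds; "effort": joint torques, N m; "eef_pos": TCP position; "eef_rot": TCP orientation; "wrist_force": force on the tool from outside, world axes, zero at the start; "moment": the same for the moment, N m; "finger_gap": finger opening in mm; "finger_force": force on a finger pad.
Only numpy, scipy, OpenCV 4.12 (cv2) and the standard library are available. Lean on these libraries where they do the work, as an engineer would, in place of code of your own. Each camera call takes 0.05 s, during which the arm holds its last target. There are 200 camera calls.

## Working session

There is one attempt and no reset: what is moved stays moved. The work goes in short steps, Python scripts to look and compute and a tool call to move; the robot and the scene stay as the last step left them, time stands still between calls to the robot, and variables do not carry over. Pictures are saved under pics/ and viewed, at most 10 in all, crops included, and the job is handed in when it is done.

Besides the shell and the picture viewer there is one more tool, called after "Emit:" as name(argument=value, ...), one argument or row to a line, values as JSON. step_arm: Moves the arm, as the interface text tells. Its arguments: {"type":"object","properties":{"series":{"type":"array"},"squeeze":{"type":"number"}},"required":["series"]}

```bash
mkdir -p pics
cat > h.py <<'E'
import numpy as np, cv2
from scipy.spatial.transform import Rotation as Ro
from cell import manip
def cam(n):
    i=manip.camera_info(n); p,d=manip.camera(n); return i,p,d
def Rm(i):
    o=np.array(i["orientation"],float)
    return o if o.shape==(3,3) else Ro.from_euler('xyz',o).as_matrix()
def pts(i,d):
    f=d.shape[0]/2/np.tan(np.radians(i["fovy"])/2)
    v,u=np.mgrid[:d.shape[0],:d.shape[1]]
    P=np.stack([(u-i["cx"])/f*d,(v-i["cy"])/f*d,d],-1)
    return P@Rm(i).T+np.array(i["eye"])
E
python3 - <<'E'
from h import *
for n in("scene","side"):
    i,p,d=cam(n); print(n,i); cv2.imwrite(f"pics/{n}.png",p); np.savez(f"{n}.npz",p=p,d=d,P=pts(i,d))
s=manip.read_state(); print(s)
E
```

```text
scene {'fovy': 43.19963930085416, 'cx': 313.91473637473536, 'cy': 247.51559207766084, 'eye': array([1449.49581029,  425.86861665, 1040.77155271]), 'orientation': array([-2.23584592, -0.00396117,  2.17343122])}
side {'fovy': 43.005172291138315, 'cx': 323.97455675424607, 'cy': 244.61462824394758, 'eye': array([  26.41952538,  792.0709024 , 1341.05709241]), 'orientation': array([-2.38198122, -0.00790338, -2.62808425])}
{'clock': 0.1, 'joints': array([-1.24760881e+00,  3.00411833e-01,  1.52149121e+00,  2.37914180e-05,
        1.32069267e+00, -6.65845411e-02]), 'qd': array([-0.00083641, -0.00066452, -0.00193968, -0.00076558, -0.00053213,
        0.00092739]), 'effort': array([ 2.58793072e-03, -5.32640934e+01, -3.53280258e+01,  7.10396119e-02,
        2.35141284e-02, -7.20576213e-05]), 'eef_pos': array([ 208.93535077, -508.55610721,  229.9568405 ]), 'eef_rot': array([-3.14059335e+00, -8.97334496e-05,  3.89766111e-01]), 'wrist_force': array([-0.68904027,  0.28805577, -0.36470269]), 'moment': array([-0.00213425,  0.03506366,  0.03898412]), 'finger_force': 0.0, 'finger_gap': 93.92815472679277}
```

View pics/scene.png

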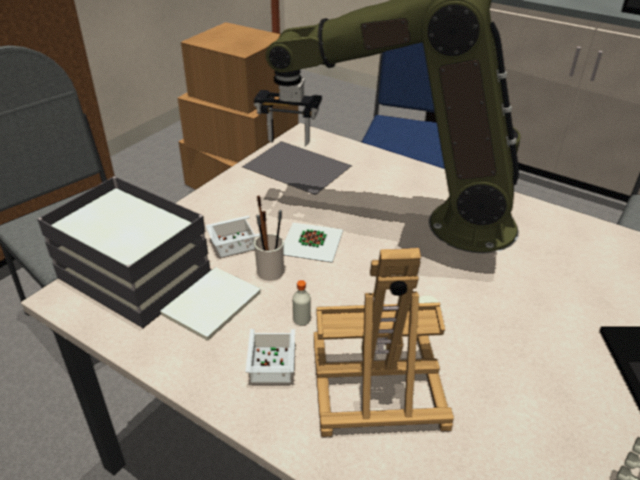

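View pics/side.png

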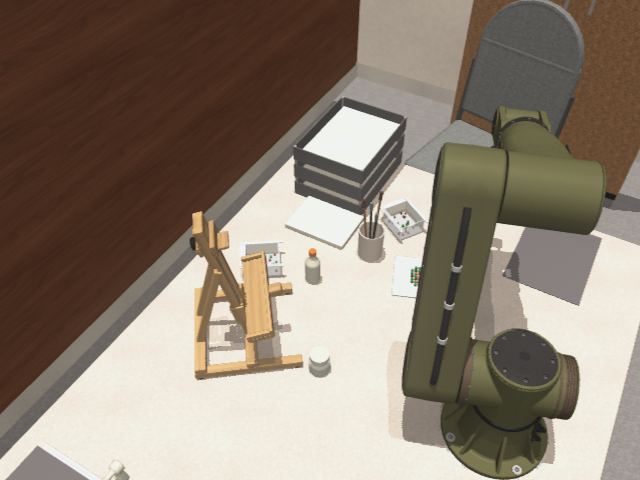

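The scene view shows the easel facing the robot: mast top at (398,255), tray from (318,320) to (442,320), glue at (302,305). The side view shows the tray from (250,260) to (268,335), the jar at (319,360) and the glue at (313,265).

Run:
```python
from h import *
allp=[];
for n,(u0,u1,v0,v1) in {"scene":(305,460,245,440),"side":(185,310,205,385)}.items():
    z=np.load(n+".npz"); p,P=z["p"],z["P"]
    hsv=cv2.cvtColor(p,cv2.COLOR_BGR2HSV)
    m=(hsv[...,0]>8)&(hsv[...,0]<24)&(hsv[...,1]>110)&(z["d"]>0)
    b=np.zeros_like(m); b[v0:v1,u0:u1]=1; m&=b
    Q=P[m]; Q=Q[Q[:,2]>5]
    print(n,len(Q),Q.min(0),Q.max(0))
    base=Q[(Q[:,2]>15)&(Q[:,2]<60)]; print(" base rect",cv2.minAreaRect(base[:,:2].astype(np.float32)))
    t=Q[(Q[:,2]>110)&(Q[:,2]<200)]; print(" tray rect",cv2.minAreaRect(t[:,:2].astype(np.float32)))
    top=Q[Q[:,2]>395]; print(" top",len(top),top.mean(0) if len(top) else 0)
    np.save(n+"_w.npy",Q)
    if n=="side":
        h=Q[(Q[:,2]>60)]; 
    cv2.imwrite(f"pics/{n}_c.png",cv2.resize(p[v0:v1,u0:u1],None,fx=3,fy=3,interpolation=2))
```

```text
scene 12032 [ 504.08623518 -181.5036352     6.75031766] [851.12073759 240.76072985 420.09395344]
 base rect ((669.3350830078125, 59.15934753417969), (266.2554931640625, 262.195068359375), 37.59773254394531)
 tray rect ((677.979736328125, 3.7079620361328125), (233.05038452148438, 330.9166259765625), 11.389837265014648)
 top 644 [726.34408385 103.25741624 410.70218695]
side 2683 [ 491.82062085 -203.53513075   14.54072232] [838.0610257  240.43554158 424.41431118]
 base rect ((696.5895385742188, 16.969131469726562), (255.33740234375, 375.31939697265625), 35.79549789428711)
 tray rect ((680.6201782226562, 5.0731658935546875), (224.8536376953125, 344.0377197265625), 13.279399871826172)
 top 296 [716.43675141 106.53612477 414.0804033 ]
```

View pics/side_c.png

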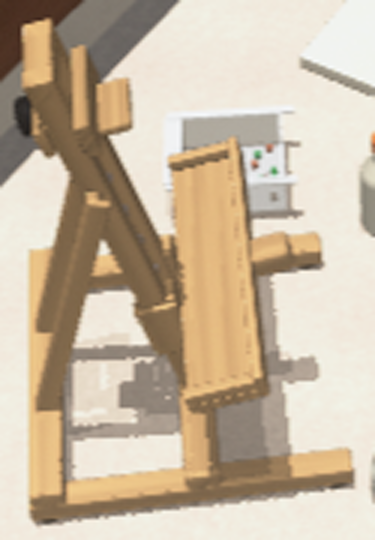

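The crop shows the tray and its lip. The block at crop (272,252), full image about (276,289), is probably the pull. I'll check its height.

Run:
```python
from h import *
yaw=np.radians(37.6); o=np.array([669,59,0])
R=Ro.from_euler('z',yaw).as_matrix()
for n in("scene","side"):
    Q=(np.load(n+"_w.npy")-o)@R
    Q=Q[(abs(Q[:,0])<200)&(abs(Q[:,1])<200)]
    for a,b in((15,50),(120,150),(150,185),(330,380),(395,430)):
        q=Q[(Q[:,2]>a)&(Q[:,2]<b)]
        if len(q): print(n,a,b,len(q),np.percentile(q,[1,50,99],axis=0).round(0).tolist(),np.array(cv2.minAreaRect(q[:,:2].astype(np.float32))[2]).round(1))
    # tray lip front
    q=Q[(Q[:,2]>130)&(Q[:,2]<185)&(Q[:,0]<-15)]
    H=np.histogram2d(q[:,1],q[:,0],bins=[np.arange(-140,141,20),np.arange(-110,0,10)])[0].astype(int); print(H)
z=np.load("side.npz"); print(((z["P"][280:298:3,264:294:3]-o)@R).round(0).tolist())
```

```text
scene 15 50 4599 [[-108.0, -129.0, 19.0], [55.0, -2.0, 41.0], [130.0, 129.0, 48.0]] 90.0
scene 120 150 1837 [[-63.0, -124.0, 122.0], [-22.0, -35.0, 144.0], [99.0, 120.0, 150.0]] 89.7
scene 150 185 1480 [[-68.0, -127.0, 150.0], [-53.0, -35.0, 158.0], [91.0, 127.0, 183.0]] 0.6
scene 330 380 784 [[41.0, -40.0, 341.0], [73.0, -4.0, 365.0], [88.0, 32.0, 379.0]] 1.6
scene 395 430 644 [[58.0, -32.0, 395.0], [75.0, 1.0, 414.0], [80.0, 32.0, 419.0]] 1.4
[[ 0  0  0  0 15 18 15 18 17  8]
 [ 0  0  0  0 79 45 37 40 46 23]
 [ 0  0  0  1 81 37 43 41 40 22]
 [ 0  0  0  0 84 43 36 39 42 22]
 [ 0  0  0  1 80 42 42 42 37 22]
 [ 0  0  0  0 40 22  9 10  9  4]
 [ 0  2  0  0  0  0  0  0  3  0]
 [ 0  0  0  0 23 25  7 39 24  1]
 [ 0  0  0  1 26 22  2 13  4  0]
 [ 0  0  0  0  0  1  9 13 19 11]
 [ 0  0  0  0  6  5  1  7  7  6]
 [ 0  0  0  0 63 33 40 41 47 17]
 [ 0  0  0  1 80 46 46 35 49 25]
 [ 0  0  0  1 20 12 20 23 17 11]]
side 15 50 356 [[-120.0, -124.0, 22.0], [0.0, 96.0, 43.0], [124.0, 134.0, 49.0]] 88.2
side 120 150 802 [[-55.0, -117.0, 134.0], [-25.0, 11.0, 146.0], [99.0, 116.0, 150.0]] 63.3
side 150 18
[... 1389 characters left out ...]
 -115.0, 28.0]], [[-60.0, 1.0, 167.0], [-68.0, 8.0, 175.0], [-75.0, 5.0, 170.0], [-82.0, 10.0, 175.0], [-90.0, 12.0, 176.0], [-97.0, 11.0, 173.0], [-110.0, -112.0, 22.0], [-118.0, -106.0, 28.0], [-127.0, -110.0, 22.0], [-135.0, -108.0, 23.0]], [[-60.0, -3.0, 151.0], [-67.0, 14.0, 170.0], [-74.0, 17.0, 172.0], [-82.0, 18.0, 172.0], [-89.0, 11.0, 162.0], [-97.0, 12.0, 162.0], [-104.0, 9.0, 158.0], [-118.0, -110.0, 10.0], [-126.0, -106.0, 14.0], [-134.0, -106.0, 12.0]], [[-59.0, 13.0, 159.0], [-66.0, 24.0, 171.0], [-74.0, 12.0, 155.0], [-81.0, 13.0, 155.0], [-89.0, 14.0, 154.0], [-100.0, -105.0, 6.0], [-109.0, -108.0, 1.0], [-117.0, -110.0, -3.0], [-125.0, -106.0, 1.0], [-134.0, -106.0, -1.0]]]
```

Emit:
step_arm(
  series=[0,0,50,0,0,0,0,50,0,0,27,38.5,0,0.022,0,27,38.5,0,0.022,0,27,38.5,0,0.022,0,27,38.5,0,0.022,0,27,38.5,0,0.022,0,27,38.5,0,0.022,0,27,38.5,0,0.022,0,27,38.5,0,0.022,0,27,38.5,0,0.022,0,27,38.5,0,0.022,0,27,38.5,0,0.022,0,27,38.5,0,0.024,0,0,0,0,0,0],
  squeeze=25,
)

```text
clock: 1.98
eef_pos: [533.8, -44.6, 329.5]
eef_rot: [-3.14, 0.001, 0.659]
wrist_force: [0.5, -0.5, -0.2]
finger_gap: 94.0
finger_force: 0.0
```

Run:
```python
from h import *
s=manip.read_state(); print(s["clock"],s["eef_pos"],s["eef_rot"],s["wrist_force"])
i,p,d=cam("wrist"); print(i); cv2.imwrite("pics/w1.png",p); np.savez("w1.npz",p=p,d=d,P=pts(i,d))
```

```text
1.975 [533.80791048 -44.58952631 329.53954803] [-3.14032558e+00  8.93105370e-04  6.59258170e-01] [ 0.54525322 -0.49183438 -0.20132207]
{'fovy': 68.72414257144452, 'cx': 322.70163504490023, 'cy': 238.34316382942134, 'eye': array([589.1340419 ,  -2.36503611, 483.5297683 ]), 'orientation': array([ 2.90035610e+00,  8.30702911e-04, -9.10798891e-01])}
```

View pics/w1.png

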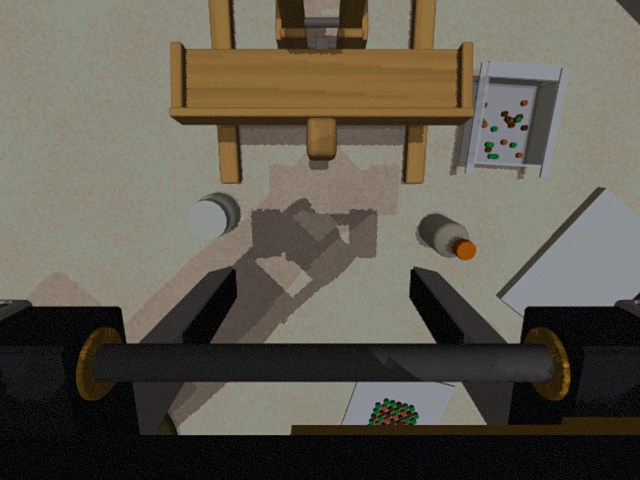

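The wrist view shows the pull at (321,138): front edge at row ~158, lip at row ~117. The jar is at (210,218) and the glue at (448,240), both clear of the descent.

Run:
```python
from h import *
z=np.load("w1.npz"); P=z["P"]
yaw=.6593; R=Ro.from_euler('z',yaw).as_matrix(); t=np.array([533.8,-44.6,329.5])
Q=(P-t)@R
m=np.zeros(P.shape[:2],bool); m[110:165,295:350]=1
m&=(P[...,2]>140)&(P[...,2]<200)&(z["d"]>0)
for r in range(112,164,4):
    q=Q[r][m[r]]
    if len(q): print(r,len(q),q[:,0].mean().round(1),q[:,1].min().round(1),q[:,1].max().round(1),np.median(q[:,2]+t[2]).round(1))
# lip front edge angle & clamp
l=(P[...,2]>150)&(P[...,2]<200)&(z["d"]>0); l[:95]=0
xs,ys=[],[]
for c in list(range(190,300,6))+list(range(345,460,6)):
    v=np.where(l[:,c])[0]
    if len(v): xs.append(Q[v.max()-1,c,1]); ys.append(Q[v.max()-1,c,0])
print("lip slope rad",np.polyfit(xs,ys,1), min(xs),max(xs))
```

```text
112 54 102.5 -22.4 23.3 169.6
116 55 99.3 -22.7 23.3 168.8
120 55 96.5 -23.4 24.2 166.2
124 55 93.5 -24.2 25.1 168.7
128 29 89.4 -10.8 14.1 171.2
132 30 86.1 -10.8 14.1 171.8
136 30 82.8 -10.8 14.2 172.7
140 30 79.5 -10.8 14.2 173.2
144 30 76.2 -10.8 14.2 173.8
148 30 72.9 -10.8 14.2 174.4
152 28 69.6 -10.9 13.2 174.4
156 27 66.2 -10.3 12.7 171.4
lip slope rad [1.04568413e-03 9.60237570e+01] -121.98267313003063 117.67373713278437
```

Emit:
step_arm(
  series=[19.1,15.6,0,0,0,19.1,15.6,0,0,0,19.2,15.5,0,0,0,0,0,-30,0,0,0,0,-30,0,0,0,0,-30,0,0,0,0,-30,0,0,0,0,-25,0,0,0,0,-18,0,0,0,0,0,0,0,0,0,0,0,0],
  squeeze=25,
)

```text
clock: 3.4
eef_pos: [590.8, -0.3, 168.5]
eef_rot: [3.141, -0.001, 0.655]
wrist_force: [1.1, 0.9, -0.7]
finger_gap: 93.8
finger_force: 0.0
```

Run:
```python
from h import *
s=manip.read_state(); print(s["clock"],s["eef_pos"],s["eef_rot"],s["wrist_force"])
i,p,d=cam("wrist"); cv2.imwrite("pics/w2.png",p); np.savez("w2.npz",p=p,d=d,P=pts(i,d))
```

```text
3.4 [ 5.90765013e+02 -2.97799803e-01  1.68543757e+02] [ 3.14061542e+00 -1.11501249e-03  6.55494714e-01] [ 1.14817138  0.93038199 -0.7451365 ]
```

View pics/w2.png

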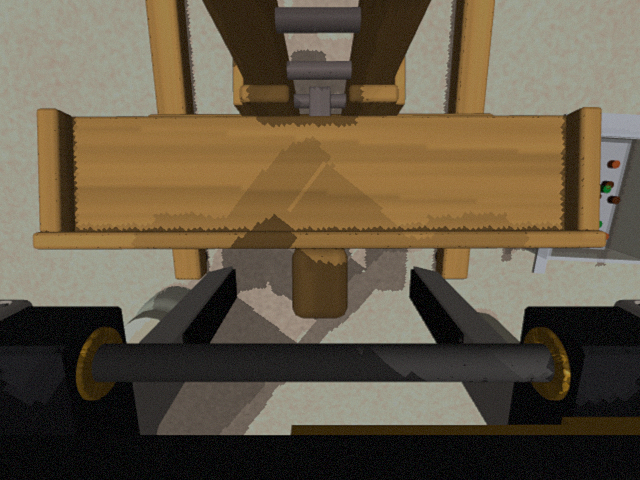

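The fingers straddle the pull: its centre is at col 320 and the finger mid-line at col 324, so I'll shift 2 mm and close.

Emit:
step_arm(
  series=[0.5,2.4,-3,0,0,0,0,0,0,0,0,0,0,0,0.3,0,0,0,0,0.5,0,0,0,0,0.7,0,0,0,0,0.8,0,0,0,0,0.9,0,0,0,0,1,0,0,0,0,1,0,0,0,0,1],
  squeeze=25,
)

```text
clock: 4.7
eef_pos: [591.0, 2.3, 164.5]
eef_rot: [3.141, -0.0, 0.656]
wrist_force: [0.9, -0.5, 0.0]
finger_gap: 26.1
finger_force: 25.0
```

Emit:
step_arm(
  series=[0.33,0.26,1.96,0,1,0.66,0.51,3.91,0,1,0.66,0.51,3.91,0,1,0.66,0.51,3.91,0,1,0.66,0.51,3.91,0,1,0.66,0.51,3.91,0,1,0,0,0,0,1,0,0,0,0,1],
)

```text
clock: 5.7
eef_pos: [594.6, 5.0, 185.9]
eef_rot: [3.141, 0.0, 0.656]
wrist_force: [4.7, -3.9, -5.3]
finger_gap: 26.1
finger_force: 25.0
```

Emit:
step_arm(
  series=[0.3,-0.4,0,0,1,0.66,0.51,3.91,0,1,0.66,0.51,3.91,0,1,0.66,0.51,3.91,0,1,0.66,0.51,3.91,0,1,0.66,0.51,3.91,0,1,0,0,0,0,1,0,0,0,0,1],
)

```text
clock: 6.7
eef_pos: [597.9, 7.5, 205.6]
eef_rot: [-3.141, 0.0, 0.656]
wrist_force: [-4.4, 3.7, -5.1]
finger_gap: 26.0
finger_force: 25.0
```

Emit:
step_arm(
  series=[-0.15,0.2,0,0,1,0.66,0.51,3.91,0,1,0.66,0.51,3.91,0,1,0.66,0.51,3.91,0,1,0.66,0.51,3.91,0,1,0.66,0.51,3.91,0,1,0,0,0,0,1,0,0,0,0,1],
)

```text
clock: 7.7
eef_pos: [601.3, 10.1, 225.3]
eef_rot: [3.141, -0.0, 0.656]
wrist_force: [-4.4, 2.0, -4.1]
finger_gap: 25.8
finger_force: 25.0
```

Emit:
step_arm(
  series=[-0.25,0.1,0,0,1,0.66,0.51,3.91,0,1,0.66,0.51,3.91,0,1,0.66,0.51,3.91,0,1,0.66,0.51,3.91,0,1,0.66,0.51,3.91,0,1,0.66,0.51,3.91,0,1,0.66,0.51,3.91,0,1,0.66,0.51,3.91,0,1,0.33,0.26,1.96,0,1,0,0,0,0,1,0,0,0,0,1],
)

```text
clock: 9.2
eef_pos: [606.8, 14.5, 258.7]
eef_rot: [3.141, -0.001, 0.656]
wrist_force: [5.9, -0.8, -5.7]
finger_gap: 25.8
finger_force: 25.0
```

Run:
```python
from h import *
i,p,d=cam("wrist"); P=pts(i,d); cv2.imwrite("pics/w3.png",p)
i,p,d=cam("side"); cv2.imwrite("pics/side3.png",cv2.resize(p[190:390,180:340],None,fx=3,fy=3))
```

```text
(no output)
```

View pics/w3.png

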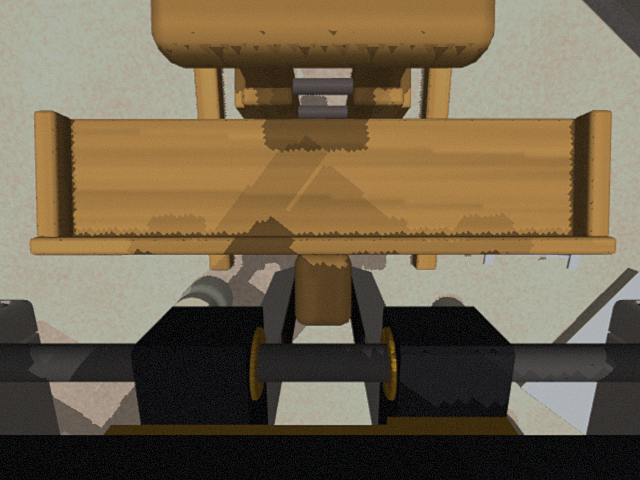

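Tray lifted about 96 mm: the wrist view shows the block firmly held (cols 295–350), and the clamp is clear of the gripper. I'll go 2 mm higher, pause, then lower slowly.

Emit:
step_arm(
  series=[0.63,0.26,1.96,0,1,0,0,0,0,1,0,0,0,0,1,0,0,0,0,1,-0.17,-0.13,-0.98,0,1,-0.25,-0.19,-1.47,0,1,-0.25,-0.19,-1.47,0,1,-0.25,-0.19,-1.47,0,1,-0.25,-0.19,-1.47,0,1,-0.25,-0.19,-1.47,0,1,-0.25,-0.19,-1.47,0,1,-0.25,-0.19,-1.47,0,1,-0.17,-0.13,-0.98,0,1,0,0,0,0,1,0,0,0,0,1],
)

```text
clock: 11.18
eef_pos: [605.1, 13.1, 247.8]
eef_rot: [-3.141, 0.0, 0.656]
wrist_force: [-3.0, -3.2, -5.6]
finger_gap: 26.2
finger_force: 25.0
```

Emit:
step_arm(
  series=[-0.3,-0.25,-0.7,0,1,-0.12,-0.09,-0.7,0,1,-0.12,-0.09,-0.7,0,1,-0.12,-0.09,-0.7,0,1,-0.08,-0.06,-0.5,0,1,0,0,0,0,1,0,0,0,0,1],
)

```text
clock: 12.05
eef_pos: [604.5, 12.6, 244.6]
eef_rot: [3.142, -0.0, 0.656]
wrist_force: [0.7, -1.1, -6.4]
finger_gap: 25.9
finger_force: 25.0
```

Emit:
step_arm(
  series=[-0.07,-0.05,-0.4,0,1,-0.07,-0.05,-0.4,0,1,-0.07,-0.05,-0.4,0,1,0,0,0,0,1,0,0,0,0,1],
)

```text
clock: 12.68
eef_pos: [604.3, 12.5, 243.5]
eef_rot: [3.142, -0.0, 0.656]
wrist_force: [2.9, 0.7, -6.2]
finger_gap: 25.9
finger_force: 25.0
```

Emit:
step_arm(
  series=[-0.05,-0.04,-0.3,0,1,-0.05,-0.04,-0.3,0,1,0,0,0,0,1,0,0,0,0,1],
)

```text
clock: 13.18
eef_pos: [604.2, 12.4, 242.9]
eef_rot: [3.141, -0.0, 0.656]
wrist_force: [3.7, 1.3, -5.9]
finger_gap: 25.7
finger_force: 25.0
```

Emit:
step_arm(
  series=[-0.05,-0.04,-0.3,0,1,-0.05,-0.04,-0.3,0,1,0,0,0,0,1,0,0,0,0,1],
)

```text
clock: 13.68
eef_pos: [604.2, 12.4, 242.7]
eef_rot: [3.141, -0.001, 0.656]
wrist_force: [4.0, 2.1, -0.8]
finger_gap: 26.0
finger_force: 25.0
```

Contact felt: vertical force rose from -5.9 to -0.8 N at z = 242.7, the expected seat height. Next is pressing straight down, easing the sideways load.

Emit:
step_arm(
  series=[0.24,0.18,-0.2,0,1,0,0,-0.2,0,1,0,0,0,0,1,0,0,0,0,1],
)

```text
clock: 14.18
eef_pos: [604.2, 12.4, 242.5]
eef_rot: [3.141, -0.0, 0.656]
wrist_force: [-0.1, 0.2, 5.5]
finger_gap: 25.7
finger_force: 25.0
```

Emit:
step_arm(
  series=[0,0,-0.3,0,1,0,0,0,0,1],
)

```text
clock: 14.42
eef_pos: [604.2, 12.3, 242.4]
eef_rot: [3.141, -0.0, 0.656]
wrist_force: [-0.9, 0.5, 6.6]
finger_gap: 25.7
finger_force: 25.0
```

Emit:
step_arm(
  series=[0,0,-0.15,0,1,0,0,0,0,1],
)

```text
clock: 14.68
eef_pos: [604.1, 12.4, 242.4]
eef_rot: [3.141, -0.0, 0.656]
wrist_force: [-1.8, 0.6, 8.2]
finger_gap: 26.3
finger_force: 25.0
```

Emit:
step_arm(
  series=[0,0,-0.15,0,1,0,0,0,0,1],
)

```text
clock: 14.92
eef_pos: [604.2, 12.4, 242.4]
eef_rot: [3.141, -0.0, 0.656]
wrist_force: [-2.9, -0.3, 9.3]
finger_gap: 25.7
finger_force: 25.0
```

Emit:
step_arm(
  series=[-0.05,-0.05,-0.05,0,1,0,0,0,0,1,0,0,0,0,1],
)

```text
clock: 15.3
eef_pos: [604.1, 12.4, 242.4]
eef_rot: [3.141, -0.001, 0.656]
wrist_force: [-4.0, 0.5, 10.2]
finger_gap: 25.5
finger_force: 25.0
```

Emit:
step_arm(
  series=[0,0,0,0,1,0,0,0,0,1],
)

```text
clock: 15.55
eef_pos: [604.2, 12.4, 242.4]
eef_rot: [3.141, -0.001, 0.656]
wrist_force: [-2.7, 0.4, 9.4]
finger_gap: 25.8
finger_force: 25.0
```

Emit:
step_arm(
  series=[0,0,0.3,0,1,0,0,0.3,0,1,0,0,0,0,1],
)

```text
clock: 15.92
eef_pos: [604.2, 12.4, 242.5]
eef_rot: [3.141, -0.0, 0.656]
wrist_force: [-0.7, 0.5, 6.0]
finger_gap: 26.0
finger_force: 25.0
```

Emit:
step_arm(
  series=[0,0,0.2,0,1,0,0,0.1,0,1,0,0,0,0,1],
)

```text
clock: 16.3
eef_pos: [604.1, 12.4, 242.5]
eef_rot: [3.141, -0.0, 0.656]
wrist_force: [-0.6, 1.3, 4.9]
finger_gap: 26.0
finger_force: 25.0
```

Emit:
step_arm(
  series=[0,0,0.3,0,1,0,0,0,0,1,0,0,0,0,0.65,0,0,0,0,0.6,0,0,0,0,0.5,0,0,0,0,0.4,0,0,0,0,0.4],
  squeeze=10,
)

```text
clock: 17.18
eef_pos: [604.2, 12.4, 242.4]
eef_rot: [-3.141, 0.0, 0.656]
wrist_force: [1.7, -0.3, 0.3]
finger_gap: 56.2
finger_force: 0.0
```

Emit:
step_arm(
  series=[-8,-6.1,0,0,0.4,-16,-12.2,0,0,0.4,-16,-12.2,0,0,0.4,-24,-18.3,10,0,0.4,-24,-18.3,20,0,0.4,0,0,20,0,0.4,0,0,0,0,0.4],
)

```text
clock: 18.05
eef_pos: [516.2, -55.1, 293.7]
eef_rot: [3.139, -0.002, 0.655]
wrist_force: [-0.1, -0.6, 0.2]
finger_gap: 56.4
finger_force: 0.0
```

Run:
```python
from h import *
o=np.array([669,59,0]); R=Ro.from_euler('z',np.radians(37.6)).as_matrix()
i,p,d=cam("wrist"); cv2.imwrite("pics/w4.png",p)
i,p,d=cam("scene"); z=np.load("scene.npz"); P=pts(i,d)
print("table-level change px outside arm:", [(n,int((cv2.absdiff(p,z["p"])[a:b,c:e].max(-1)>40).sum())) for n,a,b,c,e in(("base",400,440,315,460),("tubs",210,390,205,300),("glue",280,330,288,314))])
i,p,d=cam("side"); cv2.imwrite("pics/side4.png",cv2.resize(p[190:390,180:340],None,fx=3,fy=3))
z=np.load("side.npz")
print("side left leg",int((cv2.absdiff(p,z["p"])[345:385,190:300].max(-1)>40).sum()))
```

```text
table-level change px outside arm: [('base', 0), ('tubs', 0), ('glue', 0)]
side left leg 170
```

View pics/side4.png

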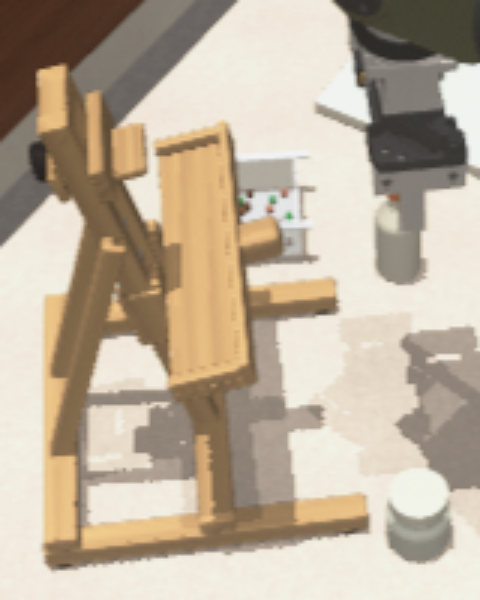

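View pics/w4.png

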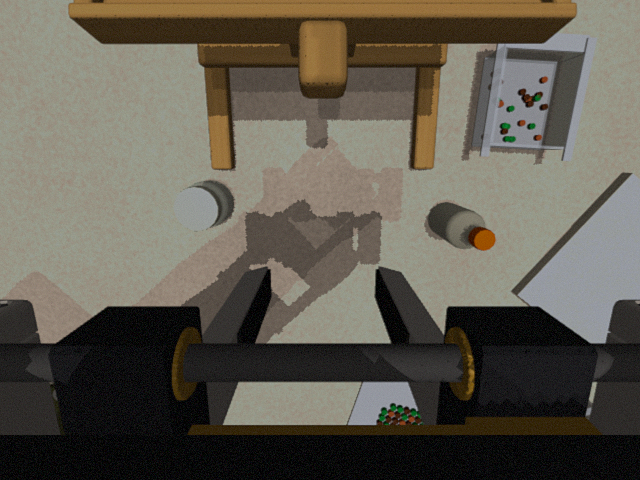

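The side crop shows the tray standing raised by itself, with the pull at (260,238). The wrist view shows the pull at (323,60), the base, jar and glue where they were, and the gripper clear.

```bash
python3 -c "
from cell import manip
print(manip.sign_off())"
```

```text
the job is handed in; nothing more can be done
None
```

The tray is on the third rung, judging by the pawl's contact at the expected height (about 80 mm up the mast). I pressed it down at 8–10 N for just under a second and it held. The arm was clear when I handed in at about 18 s, and the camera checks showed no sign that the easel or anything else had moved.

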